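# Hold a sara against the jig's sprung stop for the insert fitter

## Robot

A 6-joint arm with a two-finger parallel gripper is mounted at the origin on the work surface. World frame = base frame: x ahead of the robot, y to its left, z up, the work surface at z = 0. Lengths are in mm, angles in degrees, forces in N, time in s.
With the tool pointing down it reaches from about 300 to 850 mm from the base axis. Payload 4.2 kg.
Tool frame: the origin (TCP) lies between the finger pads; the fingertips stand 11 mm ahead of it and the grasp point (between the pads) lies 8 mm behind it (env.tips_ahead is the distance from the TCP to the fingertips, in mm); z points along the fingers, y is the line along which they close (so a half turn about z gives the same grasp; the last joint's range is limited). The gripper opens to 91 mm and grips with 3 to 60 N. Pads are 32 mm wide; open, the fingers measure 118 mm over their backs; the gripper's body (76 mm by 178 mm) begins 60 mm behind the grasp point.
Start: joints at [-72.708, 18.312, 89.639, -0, 72.044, -1.146], TCP at [181.861, -545.498, 224.976] pointing down, gripper open.
Joint ranges: [-177.97, 177.97], [-48.28, 115.42], [12.27, 149.76], [-77.06, 257.06], [2.81, 150.46], [-146.56, 146.56]. Speed limits (degrees/s): [147.25, 147.25, 180, 180, 180, 180].

## Interface

Orientations are given as [roll, pitch, yaw] about the fixed x, y, z axes, in that order (R = Rz(yaw) Ry(pitch) Rx(roll)).
In Python, from workcell import env, cams gives the robot as it stands.
- The arm moves only by the tool step_arm, never from a script. Its arguments are lists of equal length, an entry for each row: "linear": the shift along the tool's x, y, z in units of 30 cm (1.0 is 30 cm), a list of three; "turn": the turn about the tool's z in units of 360 degrees (1.0 is 360 degrees). In form: {"linear": [[tx, ty, tz], ...], "turn": [turn, ...]}. A call has 1 to 20 rows; each row is the pose to reach, as a shift and turn from the pose commanded when the call began, along the tool's axes at that moment, turning the shorter way round; what a row does not reach only later rows make up. A row lasts 1/8 s, in which the tool goes at most 62.5 mm and 10.7 degrees, less where a joint would pass 70% of its speed; a pose out of reach is approached as far as the arm can. A call with a number of a shift or a turn outside -1 to 1 is refused whole. A call with a gripper value outside its range is refused whole. "fingers" is the closure, from -1 (fully open) to 1 (shut), so that 0 is half open, set as the call begins (left out, the last holds). The fingers move at their own pace and stop on an object; "force" is the grip in N (left out, the last holds). Time passes only in rows, so rows that repeat a pose let the fingers close. It gives the time, the measured TCP pose, the force, the opening and the grip force at its end, in the units of the state.
- env.state(): the state, without advancing time (a new reading comes with each control period).
- cams.grab_frame(name): name is "side" or "top" or "wrist"; returns a dict with "color" (480x640x3 uint8, blue, green, red), "fx", "fy", "cx", "cy" (pixels), "extrinsics" (4x4, takes a point from camera to world coordinates); the wrist camera has in their place "tool_from_camera" (4x4, takes a point from camera to tool coordinates, whose origin is the TCP and whose axes are the flange's). Camera axes: x right, y down, z forward; pixel columns grow to the right and rows downward; lengths in mm; the calibration is good to about 2 mm. A picture is of the moment at which its call begins: read the wrist's pose just before it. There is no depth.
- env.job_done(): hands the job in; it is judged then, once.
The state is a dict: "time_s": time; "qpos": joint angles; "qvel": joint speeds; "effort": joint torques, N m; "ee_pos": TCP position; "ee_rot": TCP orientation; "force": force on the tool from outside, world axes, zero at the start; "torque": the same for the moment, N m; "gripper_width": finger opening in mm; "gripper_force": force on a finger pad.
Only numpy, scipy, OpenCV 4.12 (cv2) and the standard library are available. Lean on these libraries where they do the work, as an engineer would, in place of code of your own. Each camera call takes 0.05 s, during which the arm holds its last target. There are 200 camera calls.

## Task

Be a third hand for the fitter: pick the pale, unsanded beech sara off the dowel rack, lay it down along the two steel rails of the insert jig with its big cup towards the rubber stop, and push it along the rails against the stop with a steady 10 N or so, which takes about half of the red band on the stop's plunger into the barrel. Never ram the stop to the end of its travel, and leave the walnut sara and everything else on the cart where it is. Finish while holding: keep your grip round the sara's waist and keep up the push, with the small cup left clear for the fitter to drive in the brass insert.

Things in the scene. Friction and masses are not known exactly. Their poses are not given: they have to be found in the camera images.
- beech_sara: The part to hold: pale unsanded beech sara (double-cup crosspiece of a kendama), a turned barrel 70 mm long, 45 to 80 g, lying on the rack. Origin on its axis at mid-length; x runs along the barrel from the small cup (41 mm across, dark 9 mm pilot bore in its floor) to the big cup (44 mm). Grip the 33 mm thick straight waist (x -12 to +12 mm), closing across the barrel. Round: any roll about x.
- big_rim (a point): Centre of the big cup's rim plane on the beech sara, 35 mm from its origin along its x.
- walnut_sara: Bystander: a finished sara of the same shape and size in dark walnut, on the same rack; the two may have changed places.
- rack: Fixed wooden rack, base 220 x 70 mm, two parallel 10 mm dowels along its x, 27 mm apart centre to centre, tops 36 mm above the cart. The saras lie on them end to end, 55 mm either side of the middle, big cups to +x, axes about 54 mm above the cart. Origin: middle of its underside, on the cart. Nothing is higher than the saras; the fingers have room beside them down to the dowels' tops.
- jig: Fixed insert jig: aluminium base 215 x 90 x 12 mm, two parallel 10 mm steel rails along its x (27 mm apart centre to centre, tops 36 mm above the cart, from x = -75 to +52 mm). Origin on the cart, below the rails' centre line; +x points along the rails to the stop. The -x end is open for the fitter. Behind the stop, a steel spring barrel and blue bracket 70 mm high at most.
- seat (a point): Fixed point of the jig, 54 mm above the cart at jig x = y = 0: where the sara's origin is when it lies on the rails with its big cup just touching the free stop. A sara on the rails has its small cup 2 mm lower than the big one.
- stop_pad: The jig's sprung stop: black rubber pad, 40 mm across, on a plunger that slides along the jig's +x into the barrel. Origin: centre of the pad's face, 55 mm above the cart, at jig x = 35 mm when free; axes as the jig's. Spring: 1.5 N per mm from first touch, hard end at 12.5 mm (19 N). The plunger's red band begins to enter the barrel at 4 mm (6 N) and is all in at 10 mm (15 N).
- tama: Bystander: matte navy tama ball, 60 mm, on a cork ring. Origin at the ball's centre.
- insert_plug: Bystander: brass thread insert plug, 18 mm across, 15 mm high, standing on the cart for the fitter. Origin at the centre of its underside.
- caliper_block: Bystander: hardwood caliper block, 120 x 26 x 44 mm, with gauge notches in its top. Origin at the centre of its underside.
- driver: Bystander: screwdriver with a red handle, 190 mm, lying on the cart.
- wax_tin: Bystander: low round wax tin, 64 mm across, 35 mm high. Origin at the centre of its underside.
Mind the look-alikes: they are no part of the job. There is more than one size of the jig; the job needs the largest.

How it is judged:
By the outcome, as a careful person would: the job done as asked, in the order asked, and still so for the second after the job is handed in, while the arm keeps its last pose, push and grip.
It also fails if it takes over 38 s, if anything falls off the work surface, if the arm or the gripper's body presses on something with over 40 N, if the wrist force passes 120 N, or if a joint passes its speed limit or range.

## Working session

There is one attempt and no reset: what is moved stays moved. The work goes in short steps, Python scripts to look and compute and a tool call to move; the robot and the scene stay as the last step left them, time stands still between calls to the robot, and variables do not carry over. Pictures are saved under pics/ and viewed, at most 11 in all, crops included, and the job is handed in when it is done.

Besides the shell and the picture viewer there is one more tool, called after ">>>" as name([rows], argument=value, ...), one row to a line, values as JSON. step_arm: Moves the arm, as the interface text tells. Its arguments: {"type":"object","properties":{"linear":{"type":"array"},"turn":{"type":"array"},"fingers":{"type":"number"},"force":{"type":"number"}},"required":["linear","turn"]}

```bash
mkdir -p pics
cat > h.py <<'E'
import numpy as np, cv2
from workcell import env, cams
from scipy.spatial.transform import Rotation as R
def grab(n,f):
    s=env.state(); d=cams.grab_frame(n); cv2.imwrite('pics/'+f,d['color'])
    if n=='wrist':
        T=np.eye(4); T[:3,:3]=R.from_euler('xyz',s['ee_rot'],degrees=True).as_matrix(); T[:3,3]=s['ee_pos']
        E=T@np.array(d['tool_from_camera'])
    else: E=np.array(d['extrinsics'])
    d['E']=E; np.savez('pics/'+f[:-4]+'.npz',E=E,K=[d['fx'],d['fy'],d['cx'],d['cy']]); return d
def onplane(f,u,v,z):
    a=np.load('pics/'+f+'.npz');E=a['E'];fx,fy,cx,cy=a['K']
    r=E[:3,:3]@np.array([(u-cx)/fx,(v-cy)/fy,1]);o=E[:3,3]
    return o+r*(z-o[2])/r[2]
def proj(f,p):
    a=np.load('pics/'+f+'.npz');E=a['E'];fx,fy,cx,cy=a['K']
    c=E[:3,:3].T@(np.array(p)-E[:3,3]);return fx*c[0]/c[2]+cx,fy*c[1]/c[2]+cy
E
python3 - <<'E'
from h import *
print(env.state())
for n in('top','side'):
    d=grab(n,n+'0.png');print(n,d['E'].round(2).tolist(),d['fx'])
E
```

```text
{'time_s': 0.0, 'qpos': array([-7.27080524e+01,  1.83502840e+01,  8.97079537e+01,  9.62385821e-04,
        7.20422117e+01, -1.14494830e+00]), 'qvel': array([ 0.00674683,  0.12648733, -0.04972085, -0.06176198,  0.00160977,
       -0.06900554]), 'effort': array([ 5.57646381e-04, -4.12462413e+01, -2.31972420e+01,  7.27633014e-02,
        4.55245643e-02, -1.38477239e-04]), 'ee_pos': array([ 181.71797022, -545.01152243,  224.1233728 ]), 'ee_rot': array([-1.79899589e+02, -2.92195504e-03,  1.84365958e+01]), 'force': array([-0.97758128, -0.06504606,  0.6101689 ]), 'torque': array([6.04679837e-02, 1.07270377e-01, 7.86780118e-05]), 'gripper_force': 0.0, 'gripper_width': 91.09521398637962}
top [[0.01, -0.99, 0.1, 425.0], [-1.0, -0.01, -0.02, -51.19], [0.02, -0.1, -0.99, 1051.74], [0.0, 0.0, 0.0, 1.0]] 503.77165918008365
side [[-0.98, -0.12, 0.14, 362.6], [-0.18, 0.67, -0.72, 847.32], [-0.0, -0.74, -0.68, 958.0], [0.0, 0.0, 0.0, 1.0]] 576.8121768910183
```

View pics/top0.png

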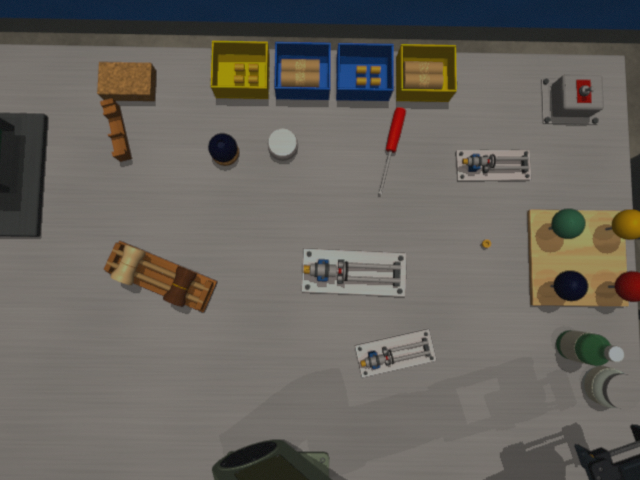

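View pics/side0.png

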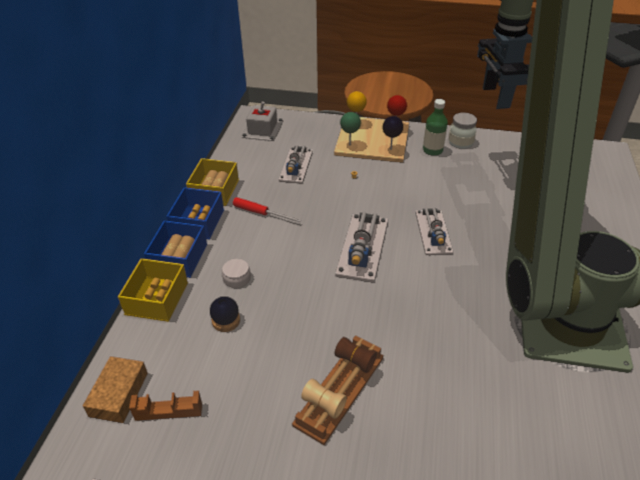

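The top view shows three jigs: the large one at (354,273), and small look-alikes at (493,165) and (395,354). The large one fits the "largest" in the task, and its stop is at its left end (u≈325). The saras are on the rack: pale beech at (126,264), dark walnut at (181,286). I'll enlarge the rack and jig to confirm this and find the big cup end.

Run:
```python
from h import *
t=cv2.imread('pics/top0.png');s=cv2.imread('pics/side0.png')
a=cv2.resize(t[230:320,95:225],(400,277),interpolation=cv2.INTER_CUBIC)
b=cv2.resize(t[235:310,295:415],(400,250),interpolation=cv2.INTER_CUBIC)
c=cv2.resize(s[330:440,285:390],(400,419),interpolation=cv2.INTER_CUBIC)
m=np.zeros((540,800,3),np.uint8);m[:277,:400]=a;m[280:530,:400]=b;m[:419,400:]=c
cv2.imwrite('pics/m0.png',m)
print([onplane('top0',u,v,z).round(1).tolist() for u,v,z in((126,264,54),(181,286,54),(354,273,12),(325,270,50),(395,273,36))])
# beech mask
h=cv2.cvtColor(t,cv2.COLOR_BGR2HSV)[225:320,95:225];
print(h[264-225,126-95],h[286-225,181-95],h[260-225,145-95])
# jig plate fit
g=cv2.inRange(cv2.cvtColor(t,cv2.COLOR_BGR2HSV),(0,0,185),(180,40,255));n,l,st,ce=cv2.connectedComponentsWithStats(g)
for i in range(1,n):
    if st[i,4]>300: print(st[i],ce[i].round(1))
```

```text
[[472.4, 301.9, 54.0], [430.5, 192.4, 54.0], [461.3, -151.8, 12.0], [465.3, -90.4, 50.0], [461.4, -232.4, 36.0]]
[ 22 105 146] [ 15 191  76] [ 17 159  69]
```

View pics/m0.png

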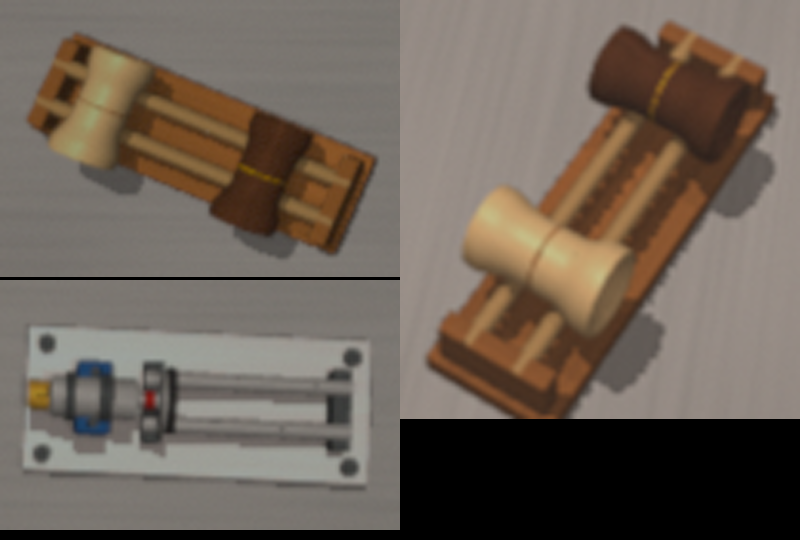

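The crop shows the beech sara at the rack's far-left end, lying across the dowels. That doesn't match the end-to-end wording, so I'll trust the picture and check it up close. The walnut with its yellow ring lies likewise. On the large jig the pad is at the left and the open end is at the right. Next is a wrist view from above the beech.

```bash
cat >> h.py <<'E'
def plan(p,yaw=None):
    "shift/turn in tool units from the present pose to a world point and yaw (tool down)"
    s=env.state();Rm=R.from_euler('xyz',s['ee_rot'],degrees=True).as_matrix()
    l=Rm.T@(np.array(p)-s['ee_pos'])/300
    dy=0 if yaw is None else -((yaw-s['ee_rot'][2]+180)%360-180)/360
    return l.round(4).tolist(),round(dy,4)
E
python3 - <<'E'
from h import *
d=grab('wrist','w0.png');print(np.array(d['tool_from_camera']).round(2).tolist(),d['fx'])
print(plan((400,-100,330),90),plan((440,270,330),159))
E
```

```text
[[-0.0, -0.96, -0.29, 82.93], [1.0, -0.0, -0.0, 0.71], [0.0, -0.29, 0.96, -159.71], [0.0, 0.0, 0.0, 1.0]] 384.11252707186003
([1.1594, -1.1781, -0.3507], np.float64(-0.1988)) ([1.676, -2.3059, -0.3493], np.float64(-0.3905))
```

>>> step_arm([
  [1,-1,-0.35],
  [1,-1,-0.35],
  [1,-1,-0.35],
  [1,-1,-0.35],
  [1,-1,-0.35],
  [1,-1,-0.35],
  [1,-1,-0.35],
  [1,-1,-0.35],
  [1,-1,-0.35],
  [1,-1,-0.35],
  [1,-1,-0.35],
], turn=[-0.2,-0.2,-0.2,-0.2,-0.2,-0.2,-0.2,-0.2,-0.2,-0.2,-0.2], fingers=-1)

```text
time_s: 1.52
ee_pos: [371.0, -167.1, 329.5]
ee_rot: [-180.0, -0.0, 90.3]
force: [0.4, -1.0, 0.3]
gripper_width: 91.3
gripper_force: 0.0
```

Run:
```python
from h import *
grab('wrist','w1.png');s=env.state();print(s['time_s'],s['ee_pos'],s['ee_rot'],s['qpos'])
print(plan((440,270,300),159))
```

```text
1.575 [ 371.05254002 -166.97518738  329.6119179 ] [-1.79958398e+02 -9.13722221e-03  9.02904160e+01] [-2.58394367e+01 -3.37347201e-01  9.76142063e+01 -1.01995910e-02
  8.27645152e+01 -2.61285677e+01]
([1.4554, 0.2373, 0.0988], np.float64(-0.1909))
```

View pics/w1.png

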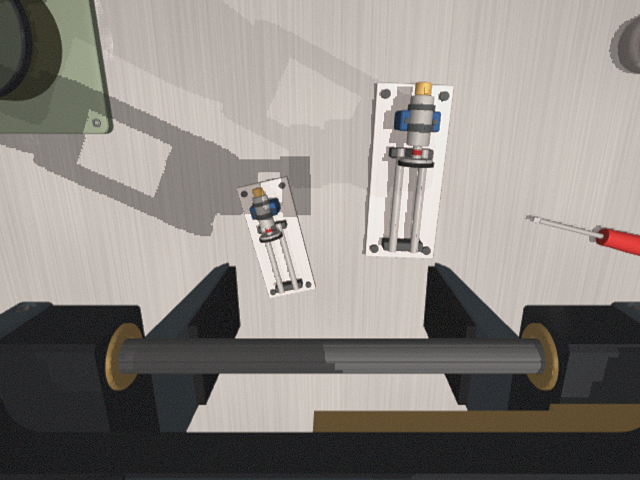

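The wrist view shows the large jig plate with corners near (377,83), (453,86), (434,257), (366,255), the pad at (417,160), and the open end near the gripper.

>>> step_arm([
  [1,0.2,0],
  [1,0.2,0],
  [1,0.2,0],
  [1,0.2,0],
  [1,0.2,0],
  [1,0.2,0],
  [1,0.2,0],
  [1,0.2,0],
], turn=[-0.19,-0.19,-0.19,-0.19,-0.19,-0.19,-0.19,-0.19])

```text
time_s: 2.58
ee_pos: [429.4, 134.0, 329.7]
ee_rot: [-180.0, -0.0, 158.7]
force: [-0.4, -0.8, 1.0]
gripper_width: 91.2
gripper_force: 0.0
```

Run:
```python
from h import *
grab('wrist','w2.png');s=env.state();print(s['time_s'],s['ee_pos'],s['ee_rot'],s['qpos'])
print(plan((450,270,300),159))
def quad(f,roi):
    im=cv2.imread('pics/'+f+'.png');h=cv2.cvtColor(im,cv2.COLOR_BGR2HSV)
    x0,y0,x1,y1=roi;m=np.zeros(h.shape[:2],np.uint8)
    m[y0:y1,x0:x1]=cv2.inRange(h,(0,0,215),(180,20,255))[y0:y1,x0:x1]
    m=cv2.morphologyEx(m,cv2.MORPH_OPEN,np.ones((3,3)))
    c=max(cv2.findContours(m,0,2)[0],key=cv2.contourArea)
    w=np.array([onplane(f,u,v,12)[:2] for u,v in cv2.convexHull(c)[:,0]],np.float32)
    print(f,cv2.contourArea(c),cv2.minAreaRect(w))
im=cv2.imread('pics/w1.png');print(im[100,385],im[240,372],im[240,350])
quad('w1',(355,70,465,270))
for f,cs in(('w1',[(377,83),(453,86),(434,257),(366,255)]),('top0',[(303,249),(406,252),(405,297),(302,293)])):
    w=np.array([onplane(f,u,v,12)[:2] for u,v in cs]);print(w.round(1).tolist(),w.mean(0))
```

```text
2.625 [429.43052372 133.9508133  329.75976953] [-1.79983293e+02 -1.16123659e-02  1.58703800e+02] [ 1.58637235e+01  3.78659283e+00  9.32907709e+01 -6.34806438e-03
  8.29419822e+01 -5.28392977e+01]
([0.1008, 0.4475, 0.0991], np.float64(-0.0008))
[234 238 243] [229 233 240] [185 190 199]
w1 2048.0 ((498.569091796875, -147.45974731445312), (199.9707794189453, 24.237476348876953), 89.51158905029297)
[[423.3, -44.7], [511.7, -47.6], [507.0, -258.6], [417.1, -256.2]] [ 464.75913118 -151.78252938]
[[509.7, -46.0], [506.0, -259.8], [413.2, -257.0], [419.1, -45.1]] [ 462.00459779 -151.97739395]
```

View pics/w2.png

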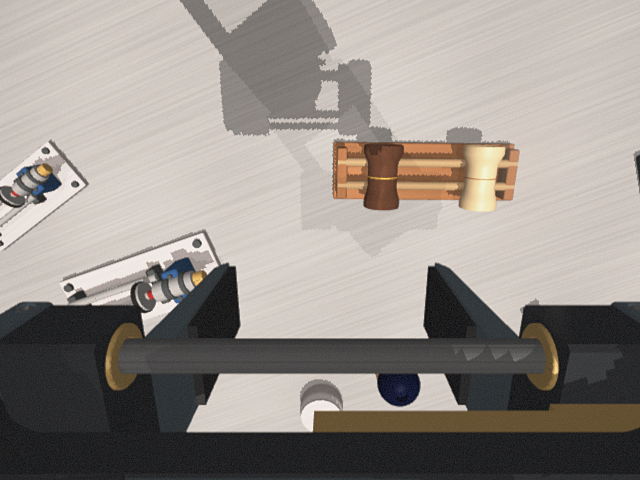

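The saras do lie across the dowels. The beech is at (480,178), and its robot-side end at the top of the image looks wider. I'll go over it to measure.

Run:
```python
from h import *
for f,u,v in(('w2',480,178),('top0',126,264)): print(onplane(f,u,v,54))
print(plan((497,290,250),159))
```

```text
[473.44864525 297.22599611  54.        ]
[472.40996172 301.89275483  54.        ]
([-0.021, 0.5665, 0.2657], np.float64(-0.0008))
```

>>> step_arm([
  [-0.02,0.56,0.265],
  [-0.02,0.56,0.265],
  [-0.02,0.56,0.265],
  [-0.02,0.56,0.265],
  [-0.02,0.56,0.265],
], turn=[0,0,0,0,0])

```text
time_s: 3.25
ee_pos: [495.6, 288.1, 250.5]
ee_rot: [-179.9, -0.0, 158.8]
force: [0.0, -0.3, 0.1]
gripper_width: 91.4
gripper_force: 0.0
```

Run:
```python
from h import *
grab('wrist','w3.png');s=env.state();print(s['time_s'],s['ee_pos'],s['ee_rot'])
im=cv2.imread('pics/w3.png');h=cv2.cvtColor(im,cv2.COLOR_BGR2HSV)
u,v=proj('w3',(473,299,65));print(u,v,h[int(v),int(u)])
m=cv2.inRange(h,(16,50,150),(32,180,255));m=cv2.morphologyEx(m,cv2.MORPH_OPEN,np.ones((7,7)))
c=[c for c in cv2.findContours(m,0,2)[0] if cv2.contourArea(c)>1500]
for k in c: print(cv2.contourArea(k),cv2.minAreaRect(k))
cv2.drawContours(im,c,-1,(255,0,255),1);cv2.imwrite('pics/w3c.png',cv2.resize(im[0:260,180:500],(738,600)))
```

```text
3.3 [495.63426731 287.82461767 251.24037585] [1.79989450e+02 4.61306081e-02 1.58748062e+02]
334.14671019092714 185.18882024161073 [ 29  44 241]
```

View pics/w3c.png

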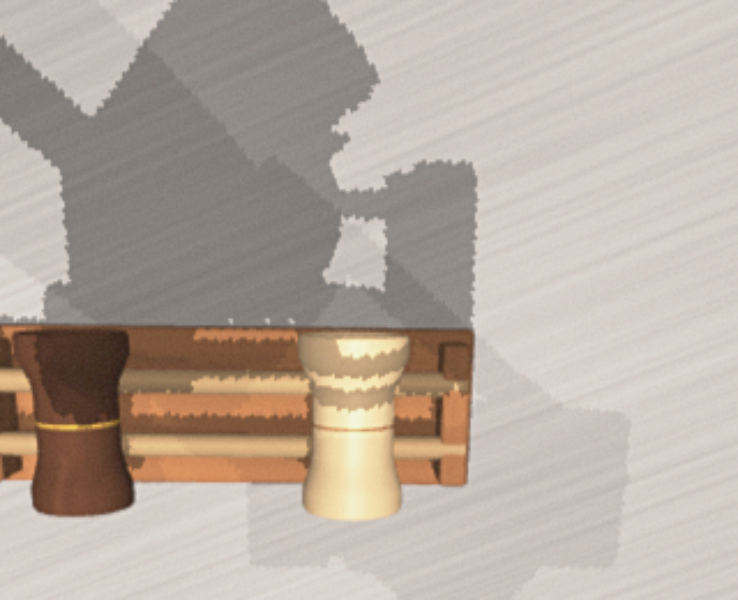

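Run:
```python
from h import *
P=lambda X,Y:(180+X/2.306,Y/2.306)
def w(a,b): 
    p,q=onplane('w3',*P(*a),54),onplane('w3',*P(*b),54);return np.linalg.norm(p-q).round(1),((p+q)/2).round(1)
print('near',w((299,340),(410,340)),'far',w((302,497),(402,497)),'waist',w((315,428),(396,428)))
print('walnut near',w((13,340),(130,340)),'far',w((31,495),(134,495)))
# colour segmentation widths per row
im=cv2.imread('pics/w3.png').astype(int);d=im[:,:,2]-im[:,:,0]
for v in range(140,228,3):
    r=d[v,290:380];print(v,''.join('%4d'%x for x in r[15:75:3]))
```

```text
near (np.float64(43.6), array([442.5, 310.4,  54. ])) far (np.float64(41.4), array([501.4, 286.6,  54. ])) waist (np.float64(32.7), array([475.1, 298.3,  54. ]))
walnut near (np.float64(46.0), array([402.3, 206.8,  54. ])) far (np.float64(42.6), array([460.2, 183. ,  54. ]))
140    6   7   7   7   7  10   9   8   9   6  10   9   9   8   9   8   9  10  12   8
143   94  67  70  67  61  61  60  64  62  59  61  60  59  55  61  65  61  60  55  58
146  108 114  52  58  62  63  61  68  77  80  79  79  78  75  73  74  76  60  66  63
149   63  69  54  61  66  68  70  73  47  29  31  38  52  59  64  69  79  53  65  67
152   73  72  56  58  65  66  70  73  46  31  32  44  49  64  69  63  60  51  68  73
155   69  73  51  57  60  67  70  70  74  75  68  74  73  68  67  62  60  48  73  73
158   74  71  57  57  62  65  67  70  71  71  71  69  69  67  64  60  57  60  76  73
161   54  55  53  67  58  61  65  66  69  70  69  69  66  64  62  79  70  59  55  59
164   92  92  71  57  79  76  68  73  59  64  65  73  63  75  76  78  55  68  65  65
167   88  89  92  61  64  73  77  65  56  51  55  55  77  7
[... 1025 characters left out ...]
  63 112 107 110 108
206  111 108 109  54  71  77  75  70  63  49  55  66  73  74  78  72 110 108 108 108
209   30  31  43  65  78  76  74  70  63  52  56  67  74  73  76  74  65  77  79  90
212   14  17  34  70  77  75  71  68  60  44  51  63  70  72  73  78  55  15  15  15
215   12  14  37  73  77  74  71  66  53  43  47  60  66  72  76  78  59  14  16  12
218   14  16  30  74  78  75  73  65  55  38  45  55  68  71  75  77  56  15  16  16
221   14  15  13  74  77  77  73  68  56  41  47  58  68  72  77  79  16  16  11  17
224   15  14  18  15  17  35  59  63  64  58  58  67  64  45  26  10  16  13  15  15
227   16  14  17  15  17  15  13  13  16  14  12  14  13  14  12  13  14  12  14  14
```

Measured near-end rim 43.6 mm, far-end rim 41.4 mm, and the walnut shows the same pattern. So the beech's big cup points to the robot (about 158°) and its centre is near (473, 299). Grasp yaw is about 158.

Run:
```python
from h import *
print(plan((473,299,51),158.3))
```

```text
([0.0844, 0.0072, 0.6674], np.float64(0.0012))
```

>>> step_arm([
  [0.084,0.007,0.15],
  [0.084,0.007,0.3],
  [0.084,0.007,0.45],
  [0.084,0.007,0.55],
  [0.084,0.007,0.62],
  [0.084,0.007,0.65],
  [0.084,0.007,0.665],
  [0.084,0.007,0.665],
  [0.084,0.007,0.665],
], turn=[0.001,0.001,0.001,0.001,0.001,0.001,0.001,0.001,0.001])

```text
time_s: 4.42
ee_pos: [473.3, 300.2, 51.8]
ee_rot: [179.9, 0.1, 158.5]
force: [0.3, 0.0, -0.3]
gripper_width: 91.3
gripper_force: 0.0
```

Run:
```python
from h import *
grab('wrist','w4.png');s=env.state();print(s['time_s'],s['ee_pos'],s['ee_rot'],s['force'])
```

```text
4.475 [473.21756352 300.22470802  51.6881339 ] [1.79934510e+02 5.74794537e-02 1.58479015e+02] [-0.63890038  0.33730096 -0.71164826]
```

View pics/w4.png

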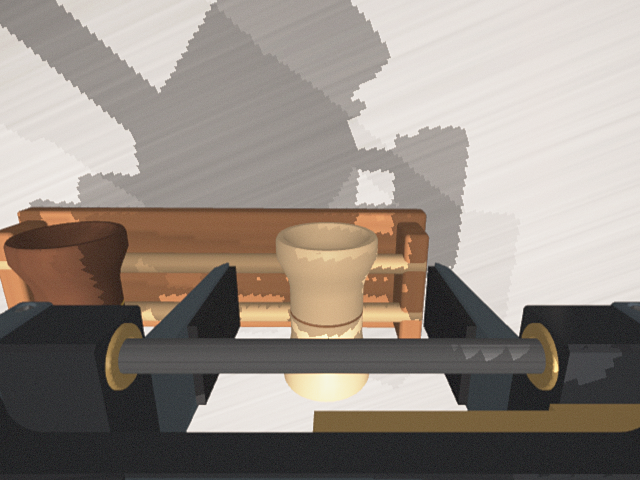

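The beech sits centred between the open fingers: near rim at (327,240) with no dark bore visible, groove at (327,324). Next I check the along-axis centring.

Run:
```python
from h import *
a=np.array([np.cos(np.radians(158.4)),np.sin(np.radians(158.4)),0]);c=np.array([473.2,300.2,0])
for t in(-10,-5,0,5,10): print(t,np.round(proj('w4',c+a*t+[0,0,70.5]),1))
for t in(25,30,35,40): print('rim top/bot',t,np.round(proj('w4',c+a*t+[0,0,76]),1),np.round(proj('w4',c+a*t+[0,0,32]),1))
# same from w3: groove row ~185.6 at u 332
p=onplane('w3',180+355/2.306,428/2.306,70.5);print(p,(p-c)[:2]@a[:2]);p=onplane('w4',327,324,70.5);print(p,(p-c)[:2]@a[:2])
```

```text
-10 [332.4 347.8]
-5 [332.4 337.4]
0 [332.4 326.8]
5 [332.5 316. ]
10 [332.5 305. ]
rim top/bot 25 [332.6 276.1] [332.2 240.8]
rim top/bot 30 [332.6 263.8] [332.2 231.1]
rim top/bot 35 [332.7 251.3] [332.2 221.1]
rim top/bot 40 [332.7 238.6] [332.2 211. ]
[472.4129952  298.99675864  70.5       ] 0.28879586708633626
[471.16039426 298.5908553   70.5       ] 1.304011788271898
```

>>> step_arm([
  [0,0,0],
  [0,0,0],
  [0,0,0],
  [0,0,0],
  [0,0,0],
  [0,0,0],
  [0,0,0],
  [0,0,0],
], turn=[0,0,0,0,0,0,0,0], fingers=1, force=45)

```text
time_s: 5.48
ee_pos: [472.8, 300.0, 50.9]
ee_rot: [-180.0, 0.0, 158.5]
force: [0.7, -0.5, -1.0]
gripper_width: 32.4
gripper_force: 45.0
```

Run:
```python
from h import *
for n,q in(('top0 pad',('top0',348.1,271,55)),('top0 railend',('top0',400,272.5,36)),('w1 pad',('w1',416,160,55)),('w1 railend',('w1',408,248,30))): print(n,onplane(*q).round(1))
im=cv2.imread('pics/w1.png')
cv2.imwrite('pics/jig.png',np.vstack([cv2.resize(im[70:190,350:470],(600,600),interpolation=cv2.INTER_CUBIC)]))
print(plan((473,300,200),158.5))
```

```text
top0 pad [ 463.6 -136.    55. ]
top0 railend [ 462.5 -242.5   36. ]
w1 pad [ 465.2 -128.2   55. ]
w1 railend [ 468.  -240.1   30. ]
([-0.0006, 0.0003, -0.497], np.float64(-0.0001))
```

View pics/jig.png

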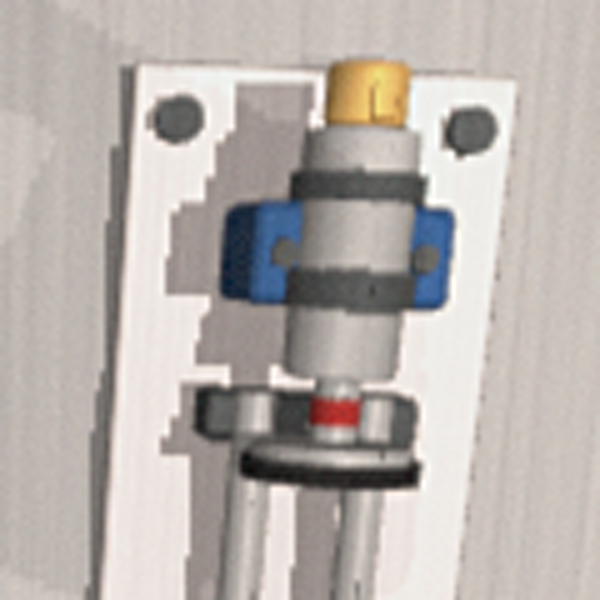

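>>> step_arm([
  [0,0,-0.1],
  [0,0,-0.25],
  [0,0,-0.4],
  [0,0,-0.5],
  [0,0,-0.5],
], turn=[0,0,0,0,0])

```text
time_s: 6.1
ee_pos: [473.9, 300.7, 203.3]
ee_rot: [179.7, 0.2, 158.5]
force: [-0.7, -0.1, -1.1]
gripper_width: 32.8
gripper_force: 45.0
```

The enlarged jig shows the red band fully out of the barrel, around (335,412), with the pad free below it. The sara is lifted at 32.8 mm grip. I'll carry it over the jig, turning to yaw about 88.6.

>>> step_arm([
  [-0.3,-0.8,0],
  [-0.3,-0.8,0],
  [-0.3,-0.8,0],
  [-0.3,-0.8,0],
  [-0.3,-0.8,0],
  [-0.3,-0.8,0],
  [-0.3,-0.8,0],
  [-0.3,-0.8,0],
], turn=[0.194,0.194,0.194,0.194,0.194,0.194,0.194,0.194])

```text
time_s: 7.1
ee_pos: [467.6, 43.5, 199.4]
ee_rot: [-179.8, 0.0, 88.7]
force: [-0.7, 0.1, -0.9]
gripper_width: 32.0
gripper_force: 45.0
```

Run:
```python
from h import *
print(env.state()['ee_pos'],plan((462.5,-210,160),88.6))
```

```text
[467.57052542  43.53642113 199.44441108] ([-0.8452, 0.0027, 0.1318], np.float64(0.0003))
```

>>> step_arm([
  [-0.845,0.003,0.13],
  [-0.845,0.003,0.13],
  [-0.845,0.003,0.13],
  [-0.845,0.003,0.13],
  [-0.845,0.003,0.13],
  [-0.845,0.003,0.13],
], turn=[0,0,0,0,0,0])

```text
time_s: 7.85
ee_pos: [462.8, -209.5, 161.1]
ee_rot: [-179.9, -0.1, 88.6]
force: [-0.7, -0.2, -0.7]
gripper_width: 31.8
gripper_force: 45.0
```

Run:
```python
from h import *
grab('wrist','w5.png');s=env.state();print(s['time_s'],s['ee_pos'],s['ee_rot'],s['force'])
```

```text
7.9 [ 463.02315125 -208.76617026  161.45858454] [-1.79933516e+02 -5.90612057e-02  8.86917831e+01] [-0.20069328  1.2815196   0.20051104]
```

View pics/w5.png

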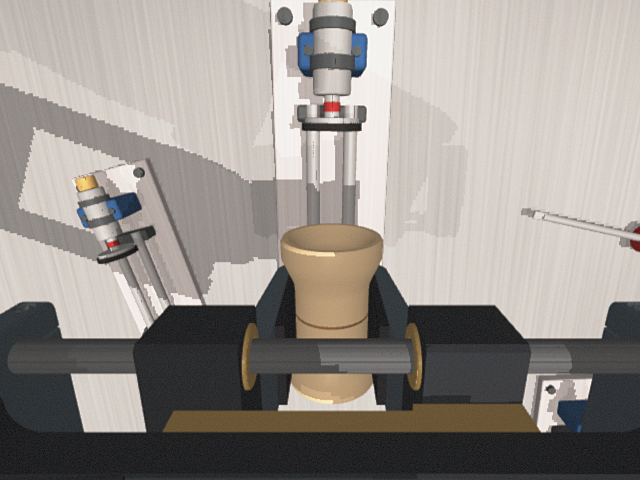

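The pad is at (332,126), the rails run down at u≈314 and 349, and the held sara is centred at u≈332. It looks well aligned, so I compute exact numbers.

Run:
```python
from h import *
im=cv2.imread('pics/w5.png');g=cv2.cvtColor(im,cv2.COLOR_BGR2GRAY)
for v in(140,150,200,215): print(v,g[v,296:366].tolist())
print(g[95:140,332].tolist())
for y in(-126,-129,-132,-135): print(y,np.round(proj('w5',(464,y,75)),1),np.round(proj('w5',(464,y,35)),1))
print([onplane('w5',u,126,75).round(1).tolist() for u in(303,361)])
h=cv2.cvtColor(im,cv2.COLOR_BGR2HSV)
m=cv2.inRange(h,(0,0,200),(180,255,255))
for v in(40,80,170,210):
    print(v,[onplane('w5',u,v,12).round(1).tolist() for u in np.flatnonzero(np.abs(np.diff(g[v,255:410].astype(int)))>25)+255][:1],[onplane('w5',u,v,12).round(1).tolist() for u in np.flatnonzero(np.abs(np.diff(g[v,255:410].astype(int)))>25)+255][-1:])
```

```text
140 [242, 241, 239, 240, 243, 186, 179, 185, 184, 172, 136, 150, 176, 186, 199, 214, 227, 231, 231, 216, 205, 195, 172, 165, 241, 237, 234, 238, 236, 235, 236, 239, 238, 238, 238, 237, 240, 241, 174, 163, 169, 171, 164, 170, 163, 164, 163, 115, 133, 161, 168, 179, 190, 213, 226, 220, 209, 196, 187, 169, 168, 241, 238, 238, 239, 237, 236, 238, 237, 237]
150 [243, 241, 240, 241, 237, 165, 159, 166, 164, 154, 127, 141, 163, 174, 184, 194, 211, 183, 221, 206, 195, 180, 165, 161, 241, 237, 233, 235, 234, 232, 234, 235, 236, 237, 235, 234, 235, 236, 239, 167, 157, 165, 160, 166, 169, 163, 161, 122, 141, 161, 171, 179, 193, 216, 224, 221, 204, 193, 184, 167, 180, 240, 239, 238, 237, 235, 236, 236, 236, 239]
200 [167, 167, 164, 162, 156, 163, 163, 164, 164, 160, 157, 108, 118, 124, 126, 127, 132, 135, 126, 127, 126, 118, 112, 109, 164, 163, 158, 157, 154, 157, 158, 160, 163, 162, 164, 165, 160, 164, 163, 157, 159, 161, 159, 164, 162, 161, 115, 110, 123, 125, 124, 132, 137, 132, 127, 127, 125, 113, 113, 138, 159, 177, 243, 238, 237, 233, 233, 234, 234, 237]
215 [165, 170, 163, 160, 158, 161, 
[... 214 characters left out ...]
 124, 128, 130, 134, 131, 128, 124, 119, 115, 118, 159, 157, 176, 240, 237, 234, 233, 234, 231, 235, 237]
[144, 161, 168, 169, 175, 166, 130, 87, 79, 83, 84, 82, 101, 114, 111, 110, 137, 172, 225, 234, 236, 233, 194, 222, 234, 232, 234, 237, 146, 62, 51, 54, 60, 55, 50, 61, 154, 245, 245, 243, 243, 244, 244, 244, 244]
-126 [329.8 117. ] [330.1 117.4]
-129 [329.9 122.1] [330.2 121.8]
-132 [330.1 127.2] [330.3 126.1]
-135 [330.2 132.2] [330.4 130.5]
[[447.4, -130.9, 75.0], [483.1, -131.8, 75.0]]
40 [[420.0, -71.0, 12.0]] [[511.7, -73.2, 12.0]]
80 [[420.3, -98.1, 12.0]] [[480.2, -99.6, 12.0]]
170 [[418.1, -165.0, 12.0]] [[508.3, -167.2, 12.0]]
210 [[417.5, -197.7, 12.0]] [[506.4, -199.8, 12.0]]
```

Run:
```python
from h import *
a,b=onplane('w5',331.5,140,31),onplane('w5',330.8,215,31);print(a,b,np.degrees(np.arctan2(*(a-b)[[1,0]])))
print(plan((464.0,-183,75),88.4),plan((464.0,-183,53),88.4),env.state()['force'])
```

```text
[ 464.59160019 -141.86625249   31.        ] [ 462.67950562 -198.37035331   31.        ] 88.06185466841384
([0.0856, 0.0016, 0.2883], np.float64(0.0008)) ([0.0856, 0.0017, 0.3616], np.float64(0.0008)) [-0.20069328  1.2815196   0.20051104]
```

>>> step_arm([
  [0.085,-0.001,0.1],
  [0.085,-0.001,0.2],
  [0.085,-0.001,0.28],
  [0.085,-0.001,0.32],
  [0.085,-0.001,0.34],
  [0.085,-0.001,0.35],
  [0.085,-0.001,0.35],
  [0.085,-0.001,0.35],
], turn=[0.001,0.001,0.001,0.001,0.001,0.001,0.001,0.001])

```text
time_s: 8.9
ee_pos: [464.0, -184.5, 57.5]
ee_rot: [179.9, 0.0, 88.3]
force: [-0.6, 0.6, -0.7]
gripper_width: 32.0
gripper_force: 45.0
```

Run:
```python
from h import *
s=env.state();print(s['time_s'],s['ee_pos'],s['ee_rot'],s['force'],s['torque'])
```

```text
8.9 [ 463.9856666  -184.45531832   57.47498416] [1.79937247e+02 2.59758446e-02 8.82670914e+01] [-0.60204427  0.64439    -0.65060871] [ 0.05840984 -0.07925877  0.0020044 ]
```

>>> step_arm([
  [0,0,0.004],
  [0,0,0.008],
  [0,0,0.012],
  [0,0,0.012],
  [0,0,0.012],
], turn=[0,0,0,0,0])

```text
time_s: 9.52
ee_pos: [463.6, -184.2, 53.3]
ee_rot: [-180.0, 0.0, 88.3]
force: [-0.8, 0.2, -0.6]
gripper_width: 32.4
gripper_force: 45.0
```

>>> step_arm([
  [0,0,0.002],
  [0,0,0.004],
  [0,0,0.004],
  [0,0,0.004],
], turn=[0,0,0,0])

```text
time_s: 10.02
ee_pos: [463.7, -184.4, 52.8]
ee_rot: [180.0, 0.0, 88.3]
force: [-1.9, 0.6, 6.7]
gripper_width: 32.3
gripper_force: 45.0
```

Contact with the rails shows as 6.7 N upward. I check how it seats before pushing.

Run:
```python
from h import *
d=grab('wrist','w6.png');e=grab('side','s6.png')
u,v=map(int,proj('s6',(464,-165,54)))
a=cv2.resize(d['color'][60:420,170:490],(400,450));b=cv2.resize(e['color'][v-45:v+45,u-40:u+40],(400,450),interpolation=cv2.INTER_CUBIC)
cv2.imwrite('pics/m6.png',np.hstack([a,b]))
s=env.state();print(s['force'],s['torque'],s['ee_pos'])
```

```text
[-1.5420346  -0.12335403  5.19080217] [0.17002108 0.18172709 0.03807938] [ 463.73237297 -184.37998113   52.83915305]
```

View pics/m6.png

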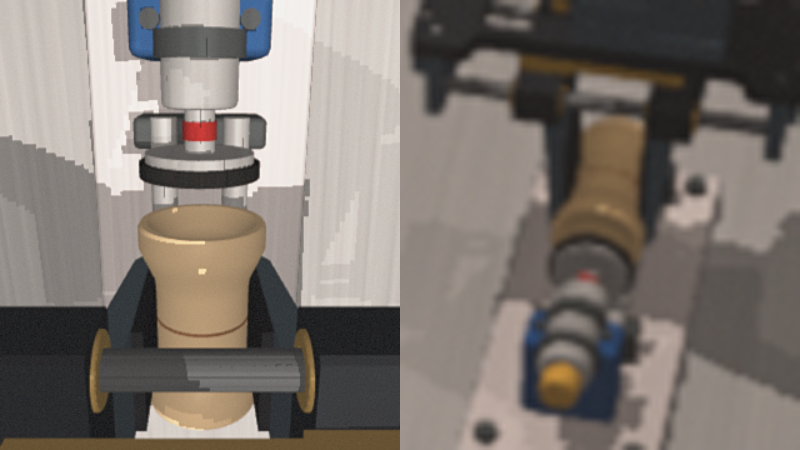

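The wrist crop shows the big cup at (202,235), facing and centred on the pad at (200,170), about 15 mm clear, with the red band out. The sara is still level in the grip. I'll open briefly so it settles on both cups, then regrip.

>>> step_arm([
  [0,0,-0.001],
  [0,-0.002,-0.001],
  [0,-0.002,-0.001],
  [0,-0.002,-0.001],
], turn=[0,0,0,0], fingers=0.1)

```text
time_s: 10.62
ee_pos: [463.0, -184.2, 52.3]
ee_rot: [-180.0, 0.0, 88.3]
force: [0.2, -0.1, -0.7]
gripper_width: 40.8
gripper_force: 0.0
```

>>> step_arm([
  [0,0,0],
  [0,0,0],
  [0,0,0],
  [0,0,0],
  [0,0,0],
], turn=[0,0,0,0,0], fingers=1, force=50)

```text
time_s: 11.25
ee_pos: [462.7, -184.2, 52.4]
ee_rot: [-180.0, -0.0, 88.3]
force: [-2.2, -0.5, 1.0]
gripper_width: 32.1
gripper_force: 50.0
```

>>> step_arm([
  [0.01,0,0],
  [0.02,0,0],
  [0.03,0,0],
  [0.04,0,0],
  [0.04,0,0],
  [0.04,0,0],
], turn=[0,0,0,0,0,0])

```text
time_s: 12.0
ee_pos: [463.5, -171.8, 52.5]
ee_rot: [180.0, -0.0, 88.3]
force: [-2.1, 0.4, 3.6]
gripper_width: 32.0
gripper_force: 50.0
```

>>> step_arm([
  [0.005,0,0],
  [0.01,0,0],
  [0.015,0,0],
  [0.015,0,0],
  [0.015,0,0],
], turn=[0,0,0,0,0])

```text
time_s: 12.62
ee_pos: [463.5, -167.8, 52.4]
ee_rot: [-180.0, 0.0, 88.3]
force: [-3.1, -3.6, 2.4]
gripper_width: 32.2
gripper_force: 50.0
```

>>> step_arm([
  [0.004,-0.001,0],
  [0.008,-0.002,0],
  [0.012,-0.002,0],
  [0.012,-0.002,0],
  [0.012,-0.002,0],
  [0.012,-0.002,0],
], turn=[0,0,0,0,0,0])

```text
time_s: 13.38
ee_pos: [463.5, -164.9, 52.5]
ee_rot: [179.9, 0.1, 88.3]
force: [-1.6, -5.7, 2.5]
gripper_width: 32.0
gripper_force: 50.0
```

Run:
```python
from h import *
F=[]
for i in range(4):
    d=grab('wrist','w7.png');s=env.state();F.append(np.r_[s['force'],s['ee_pos']])
print(np.mean(F,0).round(2))
cv2.imwrite('pics/w7c.png',cv2.resize(d['color'][40:300,210:450],(554,600),interpolation=cv2.INTER_CUBIC))
```

```text
[  -1.65   -5.91    1.89  463.54 -164.88   52.48]
```

View pics/w7c.png

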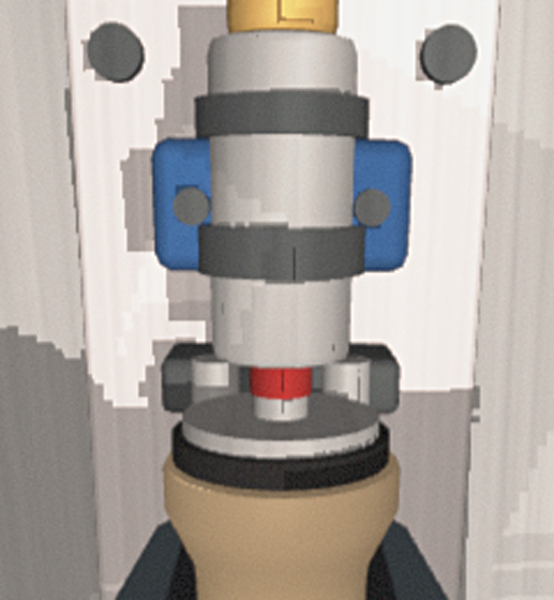

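The band's front edge is just at the barrel mouth, at (281,368) in the crop. That means about 4 mm and 6 N, which matches the 5.9 N reading. About 3 mm more.

>>> step_arm([
  [0.003,0,0],
  [0.006,0,0],
  [0.009,0,0],
  [0.011,0,0],
  [0.011,0,0],
  [0.011,0,0],
], turn=[0,0,0,0,0,0])

```text
time_s: 14.32
ee_pos: [463.7, -162.6, 52.6]
ee_rot: [179.9, 0.2, 88.4]
force: [-2.9, -9.7, 2.1]
gripper_width: 32.2
gripper_force: 50.0
```

Run:
```python
from h import *
F=[]
for i in range(5):
    d=grab('wrist','w8.png');s=env.state();F.append(np.r_[s['force'],s['ee_pos']])
print(s['time_s'],np.mean(F,0).round(2))
for f in('w6','w7','w8'):
    im=cv2.imread('pics/'+f+'.png').astype(int);r=(im[:,:,2]-im[:,:,1]>70)&(im[:,:,2]-im[:,:,0]>70);r[:, :310]=0;r[:,360:]=0;r[:100]=0;r[300:]=0
    vs=np.flatnonzero(r[:,328:337].sum(1)>4);print(f,vs.min(),vs.max())
```

```text
14.575 [  -2.32   -9.92    2.17  463.68 -162.57   52.58]
w6 158 172
w7 200 212
w8 206 212
```

About 9.9 N, with 7 of the band's roughly 15 rows still showing, so half is in. I'll hold for a second to check it's stable.

>>> step_arm([
  [0,0,0],
  [0,0,0],
  [0,0,0],
  [0,0,0],
  [0,0,0],
  [0,0,0],
  [0,0,0],
  [0,0,0],
], turn=[0,0,0,0,0,0,0,0])

```text
time_s: 15.58
ee_pos: [463.7, -162.6, 52.6]
ee_rot: [179.9, 0.2, 88.4]
force: [-3.3, -10.3, 1.9]
gripper_width: 32.1
gripper_force: 50.0
```

Run:
```python
from h import *
d=grab('wrist','w9.png');grab('side','s9.png')
s=env.state();print(s['time_s'],s['force'],s['ee_pos'],s['gripper_force'])
im=d['color'].astype(int);r=(im[:,:,2]-im[:,:,1]>70)&(im[:,:,2]-im[:,:,0]>70);r[:100]=0;r[300:]=0
vs=np.flatnonzero(r[:,328:337].sum(1)>4);print(vs.min(),vs.max())
if abs(s['force'][1]+10)<2 and 5<=len(vs)<=9: print(env.job_done())
```

```text
15.675 [-2.55652222 -9.83831801  2.01233764] [ 463.68855476 -162.54147915   52.58331256] 49.99644756317139
206 212
the job is handed in; nothing more can be done
None
```

I handed the job in at 15.7 s of the 38 s allowed: the beech sara is on the large jig's rails, big cup against the stop, held round its waist with a steady push of about 10 N, about half the red band in the barrel, and the small cup left clear.

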